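# Set up the shaving mirror on the vanity

## Task

Get the shaving mirror ready for use. First set the drooping mirror: swivel it square to its own stand, so that the glass looks out over the tray, and lean it back about 15 degrees from upright; then take the bar of soap from its dish and lay it gently, flat, in the tray of the mirror's stand, without dropping it; last, press the light button on the stand fully down, then let go. Leave the dish and the other toiletries as they stand.

Things in the scene. Friction and masses are not known exactly. Their poses are not given: they have to be found in the camera images.
- stand: Fixed base of the shaving mirror: white slab 230 (x) by 200 (y) by 12 mm, front along its own -x (roughly towards the robot, yaw varies). Origin on the work surface under the vertical swivel axis; the slab reaches 160 mm in front of it, 70 mm behind, 100 mm to each side. A tray fills its front; the light button stands beside the tray, on the -y side
- tray (a point): Centre of the tray's floor on the stand, 89 mm in front of the swivel axis, 25 mm to the +y side and 12 mm above the work surface; axes those of the stand. The tray is 120 (x) by 130 (y) mm inside, with walls 6 mm thick and 12 mm high
- swivel (a joint): Swivel of the steel yoke (U shape, 206 mm wide, cross-bar 73 to 85 mm up) and mirror about the vertical axis through the stand's origin, rad, counter-clockwise from above; 0 = square to the stand, glass facing the tray side (stand's -x). Starts at 0.45 to 0.9; range -1.3 to 1.3. Friction 0.08 N m, stays where left
- tilt (a joint): Tilt of the mirror in its yoke, rad, about the yoke's y axis 185 mm above the work surface, straight above the stand's origin; 0 = upright, positive = top leans back, away from the glass side (15 degrees = 0.262), negative = droops forward. Starts at -0.65 to -0.4; range -0.95 to 0.7. Friction 0.2 N m, stays where left
- mirror_top (a point): Middle of the top edge of the mirror: a flat rectangular panel 160 mm wide (y), 170 mm high (z) and 12 mm thick (x) in a white frame, the glass on its own -x side. The point is 85 mm from the tilt axis; the axes turn with the mirror. The whole top edge is free to be pinched across its 12 mm
- mirror_centre (a point): Centre of the mirror panel, on both the tilt axis and the swivel axis; axes turn with the mirror
- soap: Cream-coloured bar of soap with rounded edges, 80 (x) by 50 (y) by 28 mm (z), about 100 g; origin at the centre of its underside. It lies flat in the soap dish, underside 14 mm above the work surface, along the dish to within about 3 degrees
- dish: Fixed white ceramic soap dish 120 (x) by 85 (y) mm, rim 12 mm high, with two ribs whose tops are 14 mm up; origin at the centre of its underside. It stands to the left or to the right of the mirror
- light_top (a point): Centre of the top of the round steel push button (28 mm across, in a small grey housing) on the stand, 100 mm in front of the swivel axis and 72 mm to the -y side; it sinks 6 mm straight down
- light (a joint): How far the light button is pressed, m: 0 = up, 0.006 = fully down (about 5 N); springs back
- tumbler: Bystander: white ceramic tumbler, 72 mm across, 100 mm high, origin under its centre; on the side where the dish is not
- lotion: Bystander: white bottle 60 mm across, 160 mm high, behind on the left
- jar: Bystander: amber jar 64 mm across, 50 mm high, behind on the right
- scent: Bystander: green glass bottle 44 mm across, 90 mm high, behind the mirror
- spray: Bystander: aluminium can 52 mm across, 150 mm high, behind the mirror
- nailbrush: Bystander: wooden nail brush 45 by 95 by 34 mm, in front of the stand on the left
- carton: Bystander: paper soap carton 55 by 85 by 35 mm, in front of the stand on the right
Things that resemble listed ones, but are neither listed nor needed, are in the scene too. Leave any black or purple look-alike of the soap alone.

How it is judged (in metres and radians):
On the way, in this order (a step that is already met when the one before it is completed fails the run):
1. the mirror is set: square to its stand and leaning back 15 degrees (value of joint swivel between -0.105 and 0.105 rad and value of joint tilt between 0.172 and 0.352 rad), for 0.3 s.
2. the soap lies flat in the tray, released (x of soap in the frame of tray between -0.045 and 0.045 m and y of soap in the frame of tray between -0.05 and 0.05 m and z of soap in the frame of tray between -0.004 and 0.005 m and angle between soap's own z axis and vertical below 0.1 rad and linear speed of soap below 0.03 m/s and contact force between the fingers and soap below 0.05 N), for 0.2 s.
3. the light button is pressed down (value of joint light above 0.0045 m), for 0.05 s.
At the end, for the whole second after the job is handed in: The mirror stands still, square to its stand within 6 degrees and leaning back 15 degrees within 5 degrees; the soap lies flat on the tray's floor, within the tray's walls, released and at rest; the light button has been pressed (at least 4.5 of its 6 mm) after that and is up again (all of step 1 and all of step 2 and value of joint light below 0.002 m and velocity of joint swivel between -0.05 and 0.05 rad/s and velocity of joint tilt between -0.05 and 0.05 rad/s); the robot touches nothing.
It fails at once if the soap is dropped (falls freely by more than about 3 cm) (linear speed of soap above 0.75 m/s and contact force between the fingers and soap below 0.05 N).
It fails at once if a bystander is shifted by more than 3 cm or knocked over (distance of any of tumbler, lotion, jar, scent, spray, nailbrush, carton from where it was at the start of the episode above 0.03 m or angle between any of tumbler, lotion, jar, scent, spray, nailbrush, carton's own z axis and vertical above 0.5 rad).
It also fails if it takes over 62 s, if anything falls off the work surface, if the arm or the gripper's body presses on something with over 40 N, if the wrist force passes 120 N, or if a joint passes its speed limit or range.

## Robot

A 6-joint arm with a two-finger parallel gripper is mounted at the origin on the work surface. World frame = base frame: x ahead of the robot, y to its left, z up, the work surface at z = 0. Lengths are in mm, angles in rad, forces in N, time in s.
With the tool pointing down it reaches from about 400 to 925 mm from the base axis. Payload 12.5 kg.
Tool frame: the origin (TCP) lies midway between the tips of the shut fingers; the grasp point (between the pads) lies 19 mm behind it; z points along the fingers, y is the line along which they close (so a half turn about z gives the same grasp; the last joint's range is limited). The gripper opens to 95 mm and grips with 3 to 60 N. Pads are 20 mm wide; open, the fingers measure 119 mm over their backs; the gripper's body (75 mm by 180 mm) begins 59 mm behind the grasp point.
Start: joints at [-1.355, 0.491, 1.559, -0, 1.092, -0.106], TCP at [197.695, -592.928, 214.661] pointing down, gripper open.
Joint ranges: [-3.1, 3.1], [-0.84, 2.19], [0.05, 2.79], [-1.13, 4.28], [0.06, 2.93], [-2.69, 2.69]. Speed limits (rad/s): [2.22, 2.22, 2.79, 3.14, 3.14, 3.14].

## Interface

Orientations are given as [roll, pitch, yaw] about the fixed x, y, z axes, in that order (R = Rz(yaw) Ry(pitch) Rx(roll)).
In Python, from cell import env gives the robot as it stands.
- The arm moves only by the tool carry_out, never from a script. Its argument "series" is a list of rows, each a list of 4 numbers: the shift along the world's x, y, z normalised to -1 to 1, where 1 is 5 cm, then the turn about the world's z normalised to -1 to 1, where 1 is 6 degrees. In form: [[x, y, z, turn], ...]. A call has exactly 5 rows; each row shifts and turns the commanded pose from where the row before left it; what a row does not reach is not made up. A row lasts 1/10 s, in which the tool goes at most 50 mm and 8.59 degrees, less where a joint would pass 70% of its speed; a pose out of reach is approached as far as the arm can. A call with a number of a shift or a turn outside -1 to 1 is refused whole. A call with a gripper value outside its range is refused whole. "fingers" is the closure, from -1 (fully open) to 1 (shut), set as the call begins (left out, the last holds). The fingers move at their own pace and stop on an object; the grip force is fixed at half the most. Time passes only in rows, so rows that do not move let the fingers close, or fill a call up. It gives the time, the measured TCP pose, the force, the opening and the grip force at its end, in the units of the state.
- env.state(): the state, without advancing time (a new reading comes with each control period).
- env.read_camera(name): name is "side" or "top"; returns the picture (420x560x3 uint8, red, green, blue); there is no depth.
- env.calibration(name): a dict with "K" (3x3 intrinsics, pixels), "pose" (4x4, takes a point from camera to world coordinates). Camera axes: x right, y down, z forward; pixel columns grow to the right and rows downward; lengths in mm; the calibration is good to about 2 mm. A picture is of the moment at which its call begins. calibration takes no time and is no camera call.
- env.job_done(): hands the job in; it is judged then, once.
Trained networks look in the newest picture that a camera, given by its name, has taken for a name from the list of things; names that differ only in an ending like _2 or _b are one class to them, and where a whole thing is asked for, a point or a joint stands for the part that bears it (a point fixed in the world has none). Each returns a list of dicts, best first, with "conf" (0 to 1); they miss things now and then, are a little off and sometimes report something else, mostly with a low value. They report only what shows in the picture. A call takes as long as a camera call. They do not tell look-alikes from the thing itself.
- env.look_for(camera, label): "position" ([row, column] as shares, 0 to 1, of the picture: columns of its width, rows of its height, amid what is visible of it).
The state is a dict: "t": time; "joints": joint angles; "qvel": joint speeds; "tau": joint torques, N m; "eef_pos": TCP position; "tcp_rot": TCP orientation; "ft_force": force on the tool from outside, world axes, zero at the start; "moment": the same for the moment, N m; "opening": opening from 0.0 (shut) to 1.0 (fully open); "grip_force": force on a finger pad.
Only numpy, scipy, OpenCV 4.12 (cv2) and the standard library are available. Lean on these libraries where they do the work, as an engineer would, in place of code of your own. Each camera call takes 0.05 s, during which the arm holds its last target. There are 200 camera calls.

## Working session

There is one attempt and no reset: what is moved stays moved. The work goes in short steps, Python scripts to look and compute and a tool call to move; the robot and the scene stay as the last step left them, time stands still between calls to the robot, and variables do not carry over. Pictures are saved under pics/ and viewed, at most 10 in all, crops included, and the job is handed in when it is done.

Besides the shell and the picture viewer there is one more tool, called after "Emit:" as name([rows], argument=value, ...), one row to a line, values as JSON. carry_out: Moves the arm, as the interface text tells. Its arguments: {"type":"object","properties":{"series":{"type":"array","items":{"type":"array","items":{"type":"number","minimum":-1,"maximum":1}}},"fingers":{"type":"number"}},"required":["series"]}

```bash
ls; mkdir -p pics
python3 - <<'E'
from cell import env
import cv2, numpy as np
ims=[env.read_camera(c) for c in("side","top")]
for c,i in zip(("side","top"),ims):
    cv2.imwrite(f"pics/{c}0.png",i[:,:,::-1]); k=env.calibration(c); print(c,k["K"].round(1).tolist(),k["pose"].round(3).tolist())
    for l in("soap","dish","light_top","tray","mirror_top","mirror_centre","stand"):
        print(l,[(np.round(np.array(d["position"])*[420,560]).tolist(),round(d["conf"],2)) for d in env.look_for(c,l)[:4]])
print(env.state())
E
```

```text
pics
side [[405.6, 0.0, 281.9], [0.0, 405.6, 206.1], [0.0, 0.0, 1.0]] [[-0.8, -0.41, 0.438, 186.372], [-0.6, 0.532, -0.598, 533.771], [0.012, -0.741, -0.671, 797.581], [0.0, 0.0, 0.0, 1.0]]
soap [([223.0, 325.0], 0.69), ([201.0, 352.0], 0.6), ([220.0, 402.0], 0.58)]
dish [([211.0, 349.0], 0.79), ([263.0, 282.0], 0.49)]
light_top [([259.0, 317.0], 0.53), ([294.0, 154.0], 0.38), ([207.0, 272.0], 0.32)]
tray [([261.0, 285.0], 0.77)]
mirror_top [([208.0, 273.0], 0.91)]
mirror_centre [([209.0, 272.0], 0.55)]
stand []
top [[492.6, 0.0, 285.3], [0.0, 492.6, 214.4], [0.0, 0.0, 1.0]] [[0.01, -0.997, 0.076, 463.802], [-1.0, -0.011, -0.015, 5.032], [0.016, -0.076, -0.997, 1483.699], [0.0, 0.0, 0.0, 1.0]]
soap [([275.0, 388.0], 0.92), ([228.0, 382.0], 0.75), ([202.0, 278.0], 0.4)]
dish [([223.0, 371.0], 0.59), ([204.0, 277.0], 0.41)]
light_top []
tray [([218.0, 276.0], 0.94), ([181.0, 383.0], 0.56)]
mirror_top [([202.0, 275.0], 0.95)]
mirror_centre [([202.0, 278.0], 0.78)]
stand [([215.0, 280.0], 0.9), ([221.0, 372.0], 0.19)]
{'t': 0.8, 'joints': array([-1.35461457e+00,  4.90886647e-01,  1.55888828e+00, -9.34364235e-07,
        1.09169925e+00, -1.05584998e-01]), 'qvel': array([ 0.00094867,  0.00058626,  0.00214439, -0.00113322, -0.00101877,
        0.00083749]), 'tau': array([ 6.67483800e-04, -6.12408543e+01, -2.58419752e+01,  6.93591242e-02,
        4.44422895e-02, -3.35870902e-05]), 'eef_pos': array([ 197.68719616, -592.93655913,  214.67328434]), 'tcp_rot': array([3.14147492e+00, 1.33109424e-05, 3.21767180e-01]), 'ft_force': array([-0.07737037,  0.05682236,  0.83809289]), 'moment': array([ 0.00885966, -0.00231744,  0.04152732]), 'grip_force': 0.0, 'opening': 1.0027191358205965}
```

Run:
```python
import cv2
a=cv2.imread("pics/side0.png")[150:340,130:440];b=cv2.imread("pics/top0.png")[130:320,170:440]
cv2.imwrite("pics/s1.png",cv2.resize(a,(775,475),interpolation=3)); cv2.imwrite("pics/t1.png",cv2.resize(b,(810*80//81,563),interpolation=3))
```

```text
(no output)
```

View pics/s1.png

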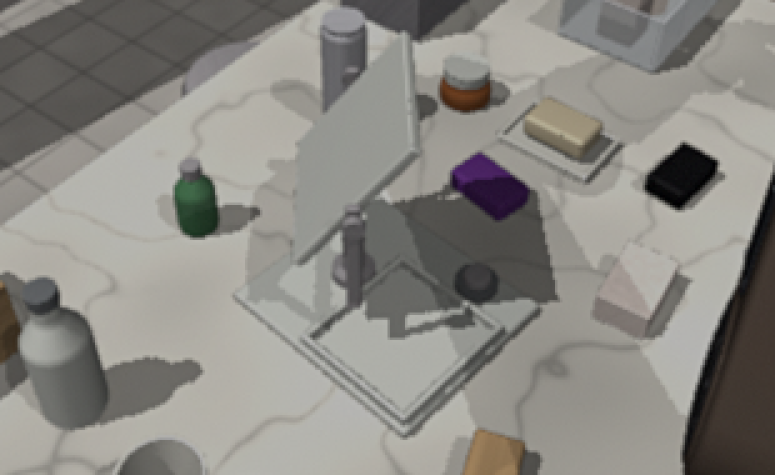

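View pics/t1.png

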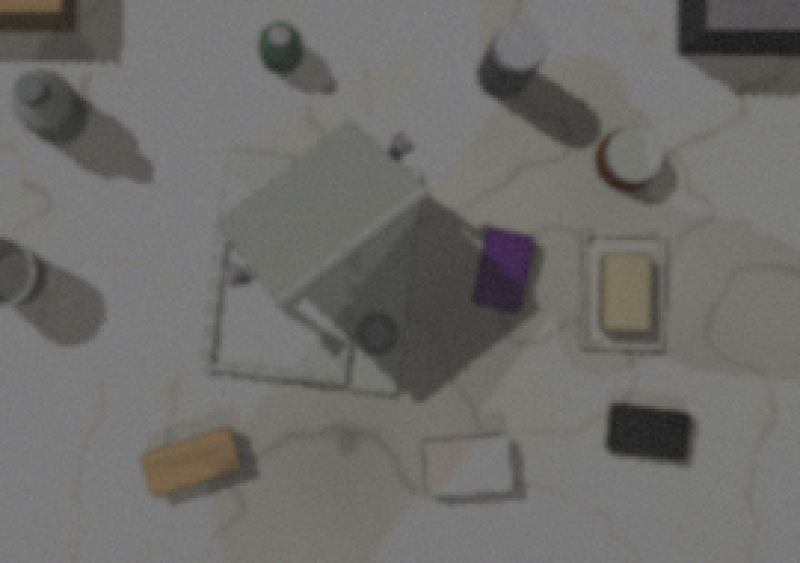

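Soap candidates in the side crop are cream (562,128) lying in the dish, purple (490,185) and black (682,175). The task's soap is the cream one in the dish; it is also at (628,292) in the top crop. The enlarged crops confirm this. Next I fit the stand and mirror poses from the corners.

```bash
cat > h.py <<'E'
from cell import env
import cv2, numpy as np
from scipy.optimize import least_squares
def proj(c,P):
    k=env.calibration(c); T=np.linalg.inv(k["pose"]); q=(T[:3,:3]@np.atleast_2d(P).T+T[:3,3:]); u=k["K"]@q; return (u[:2]/u[2]).T
def ray(c,uv,z):
    k=env.calibration(c); d=k["pose"][:3,:3]@np.linalg.solve(k["K"],[*uv,1]); o=k["pose"][:3,3]; return o+d*(z-o[2])/d[2]
def Rz(a): return np.array([[np.cos(a),-np.sin(a),0],[np.sin(a),np.cos(a),0],[0,0,1]])
def Ry(a): return np.array([[np.cos(a),0,np.sin(a)],[0,1,0],[-np.sin(a),0,np.cos(a)]])
S=lambda x,y:np.array([130+x/2.5,150+y/2.5])
T=lambda x,y:np.array([170+x/(800/270),130+y/(563/190)])
def W(p,P): return (Rz(p[2])@np.array(P,float).T).T+[p[0],p[1],0]
def M(p,sw,ti,P): return W(p,(Rz(sw)@Ry(ti)@np.array(P,float).T).T+[0,0,185])
E
python3 - <<'E'
from h import *
st=[("side",S(235,296),(70,100,12)),("side",S(405,437),(-160,100,6)),("side",S(540,311),(-160,-100,12)),
("side",S(303,338),(-23,96,24)),("side",S(405,414),(-155,96,24)),("side",S(505,328),(-155,-46,24)),("side",S(402,261),(-23,-46,24)),
("top",T(210,373),(-160,100,6)),("top",T(400,396),(-160,-100,6)),("top",T(228,150),(70,100,12))]
mi=[("side",S(405,33),(0,-80,85)),("side",S(415,150),(-4,80,85)),("side",S(300,262),(6,80,-85)),("side",S(297,140),(6,-80,-85)),
("top",T(220,215),(6,80,-85)),("top",T(350,120),(6,-80,-85)),("top",T(428,190),(-6,-80,85)),("top",T(290,310),(-6,80,85))]
def f(v): return np.concatenate([(proj(c,W(v,[P]))[0]-u) for c,u,P in st]+[(proj(c,M(v,v[3],v[4],[P]))[0]-u) for c,u,P in mi])
r=least_squares(f,[500,0,0,.6,-.5],loss="soft_l1",x_scale=[100,100,1,1,1]); v=r.x
print(v.round(3)); print(f(v).reshape(-1,2).round(1).tolist())
np.save("v.npy",v)
print("top mid",M(v,v[3],v[4],[(0,0,85)]),"tray",W(v,[(-89,25,12)]))
print("button",[ (ray("side",S(477,275),z).round(),ray("top",T(377,330),z).round()) for z in (25,35)],W(v,[(-100,-72,30)]))
for c,m in(("side",S),("top",T)):
    print("soap",ray(c,m(*((567,120) if c=="side" else (627,290))),42).round())
print("soap tops top",[ray("top",T(*q),42).round().tolist() for q in((603,253),(650,250),(655,330),(605,332))])
print("dish top",[ray("top",T(*q),12).round().tolist() for q in((583,235),(666,235),(665,351),(582,351))])
E
```

```text
[ 5.99902e+02  8.01000e+00 -1.07000e-01  7.88000e-01 -6.05000e-01]
[[-0.6, -2.0], [0.6, -0.4], [0.9, -3.7], [-0.8, -1.7], [0.3, 1.8], [0.3, -1.8], [0.2, -3.9], [-3.3, -0.1], [-0.9, -0.0], [-0.1, -1.0], [0.0, -1.8], [2.2, -0.1], [-1.9, 0.8], [0.8, 0.6], [-1.6, 3.3], [-0.5, 0.0], [0.6, 0.5], [-2.7, -0.5]]
top mid [[562.36287561 -22.4583434  254.91068954]] tray [[514.06970101  42.3449641   12.        ]]
button [(array([495., -54.,  25.]), array([496., -53.,  25.])), (array([491., -47.,  35.]), array([496., -52.,  35.]))] [[492.80352897 -52.9322626   30.        ]]
soap [ 531. -297.   42.]
soap [ 538. -300.   42.]
soap tops top [[574.0, -276.0, 42.0], [578.0, -323.0, 42.0], [498.0, -327.0, 42.0], [496.0, -278.0, 42.0]]
dish top [[595.0, -262.0, 12.0], [596.0, -346.0, 12.0], [478.0, -344.0, 12.0], [477.0, -260.0, 12.0]]
```

Emit:
carry_out([
  [0.36,0.57,0.3,0.92],
  [0.36,0.57,0.3,0.92],
  [0.36,0.57,0.3,0.92],
  [0.36,0.57,0.3,0.92],
  [0.36,0.57,0.3,0.92],
], fingers=-1)

```text
t: 1.3
eef_pos: [288.2, -449.2, 290.4]
tcp_rot: [3.141, 0.0, 0.807]
ft_force: [0.1, -0.1, -0.3]
opening: 0.997
grip_force: 0.0
```

Emit:
carry_out([
  [0.36,0.57,0.3,0.92],
  [0.36,0.57,0.3,0.92],
  [0.36,0.57,0.3,0.92],
  [0.36,0.57,0.3,0.92],
  [0.36,0.57,0.3,0.92],
])

```text
t: 1.8
eef_pos: [378.2, -306.6, 365.5]
tcp_rot: [3.141, 0.0, 1.289]
ft_force: [1.5, -0.4, -0.6]
opening: 1.002
grip_force: 0.0
```

Emit:
carry_out([
  [0.36,0.57,0,0.92],
  [0.36,0.57,0,0.92],
  [0.36,0.57,0,0.92],
  [0.36,0.57,0,0.92],
  [0.36,0.57,0,0.92],
])

```text
t: 2.3
eef_pos: [468.2, -164.1, 364.8]
tcp_rot: [3.141, 0.0, 1.771]
ft_force: [1.0, -0.5, 0.7]
opening: 1.002
grip_force: 0.0
```

Emit:
carry_out([
  [0.36,0.57,0,0.92],
  [0.36,0.57,0,0.92],
  [0.36,0.57,0,0.92],
  [0.36,0.57,0,0.92],
  [0,0,0,0],
])

```text
t: 2.8
eef_pos: [540.9, -48.8, 364.3]
tcp_rot: [3.141, -0.001, 2.158]
ft_force: [-1.7, -0.1, -0.4]
opening: 0.998
grip_force: 0.0
```

Emit:
carry_out([
  [0.25,0.3,0,0.45],
  [0.25,0.3,0,0.45],
  [0,0,-0.6,0],
  [0,0,-0.6,0],
  [0,0,0,0],
])

```text
t: 3.3
eef_pos: [563.2, -21.7, 301.5]
tcp_rot: [-3.138, -0.004, 2.245]
ft_force: [0.2, 1.2, -0.3]
opening: 0.999
grip_force: 0.0
```

Emit:
carry_out([
  [0,0,-0.4,0],
  [0,0,-0.4,0],
  [0,0,-0.3,0],
  [0,0,-0.2,0],
  [0,0,0,0],
])

```text
t: 3.8
eef_pos: [564.6, -21.8, 239.7]
tcp_rot: [-3.141, -0.001, 2.246]
ft_force: [-0.0, 1.1, -0.0]
opening: 0.999
grip_force: 0.0
```

Run:
```python
from h import *
a=env.read_camera("side")[110:300,200:400,::-1]
cv2.imwrite("pics/s2.png",cv2.resize(a,(600,570),interpolation=3)); print(env.state()["eef_pos"],env.state()["tcp_rot"])
```

```text
[564.91101438 -21.73522043 240.37926564] [3.14130705e+00 3.27697975e-04 2.24604568e+00]
```

View pics/s2.png

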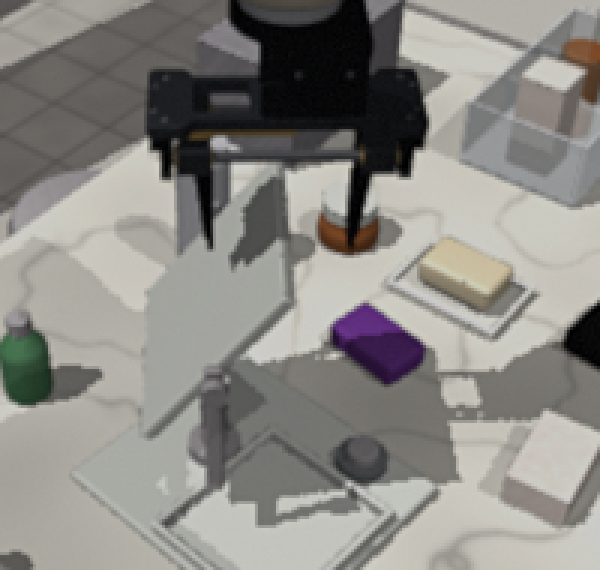

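The fingers straddle the top edge: tips at crop (210,245) behind it and (352,245) in front. I'll narrow the slot and push the top back to upright.

Emit:
carry_out([
  [0,0,0,0],
  [0,0,0,0],
  [0,0,0,0],
  [0.09,0.075,0,0],
  [0.09,0.075,0,0],
], fingers=0.1)

```text
t: 4.35
eef_pos: [574.1, -13.7, 239.9]
tcp_rot: [3.141, 0.0, 2.246]
ft_force: [-0.2, -0.0, -0.9]
opening: 0.639
grip_force: 0.0
```

Emit:
carry_out([
  [0.1,0.08,0,0],
  [0.1,0.08,0,0],
  [0.1,0.08,0,0],
  [0.1,0.08,0,0],
  [0.1,0.08,0,0],
])

```text
t: 4.85
eef_pos: [599.0, 6.3, 239.7]
tcp_rot: [-3.141, 0.0, 2.247]
ft_force: [-2.7, -1.9, 3.0]
opening: 0.449
grip_force: 1.7
```

Emit:
carry_out([
  [0.1,0.08,0,0],
  [0.1,0.08,0,0],
  [0,0,0,0],
  [0,0,0,0],
  [0,0,0,0],
])

```text
t: 5.35
eef_pos: [608.7, 14.2, 239.5]
tcp_rot: [3.141, -0.0, 2.246]
ft_force: [0.8, 0.6, -1.2]
opening: 0.452
grip_force: 0.0
```

Emit:
carry_out([
  [-0.17,-0.13,0,0],
  [0,0,0,0],
  [0,0,0,0],
  [0,0,0,0],
  [0,0,0,0],
], fingers=1)

```text
t: 5.85
eef_pos: [600.7, 7.8, 239.8]
tcp_rot: [3.14, 0.0, 2.246]
ft_force: [2.8, 1.8, 0.5]
opening: 0.125
grip_force: 29.8
```

Emit:
carry_out([
  [0,0,0,-0.5],
  [0,0,0,-0.8],
  [0,0,0,-0.8],
  [0,0,0,-0.8],
  [0,0,0,-0.8],
])

```text
t: 6.35
eef_pos: [600.7, 8.2, 239.8]
tcp_rot: [3.14, -0.001, 1.856]
ft_force: [2.2, 3.2, 1.0]
opening: 0.128
grip_force: 29.9
```

Emit:
carry_out([
  [0,0,0,-0.8],
  [0,0,0,-0.8],
  [0,0,0,-0.8],
  [0,0,0,-0.8],
  [0,0,0,-0.5],
])

```text
t: 6.85
eef_pos: [600.7, 8.4, 239.8]
tcp_rot: [3.14, -0.001, 1.469]
ft_force: [0.9, 4.9, 0.4]
opening: 0.125
grip_force: 29.9
```

Emit:
carry_out([
  [0,0,0,0],
  [0,0,0,0],
  [0,0,0,0],
  [0,0,0,0],
  [0,0,0,0],
])

```text
t: 7.35
eef_pos: [600.7, 8.4, 239.8]
tcp_rot: [3.14, -0.001, 1.473]
ft_force: [2.7, 5.3, 0.8]
opening: 0.126
grip_force: 29.9
```

Run:
```python
from h import *
s=env.state(); print(s["eef_pos"],s["tcp_rot"],s["moment"],s["ft_force"])
a=env.read_camera("top")[150:310,210:370,::-1]
b=env.read_camera("side")[170:330,200:360,::-1]
cv2.imwrite("pics/st3.png",np.hstack([cv2.resize(cv2.convertScaleAbs(a,alpha=1.8),(400,400),interpolation=3),cv2.resize(b,(400,400),interpolation=3)]))
```

```text
[600.68597526   8.36505804 239.81508857] [ 3.14033719e+00 -1.26590599e-03  1.47295512e+00] [ 0.79172584 -0.62964372 -0.09946753] [2.66940809 5.25490193 0.81084678]
```

View pics/st3.png

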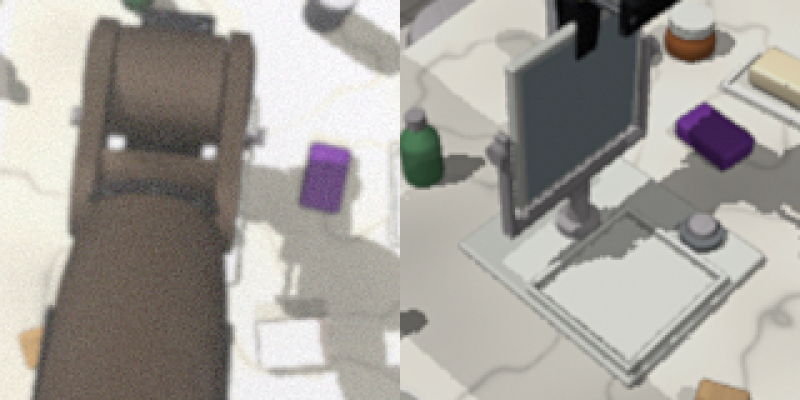

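Emit:
carry_out([
  [0,0,0,0],
  [0,0,0,0],
  [0,0,0,0],
  [0,0,0,0],
  [0,0,0,0],
], fingers=0.1)

```text
t: 7.95
eef_pos: [600.1, 7.5, 239.6]
tcp_rot: [-3.142, 0.0, 1.472]
ft_force: [-0.5, -0.1, -0.7]
opening: 0.437
grip_force: 0.0
```

Emit:
carry_out([
  [0.14,-0.014,0,0],
  [0.14,-0.014,0,0],
  [0.1,-0.01,0,0],
  [0.1,-0.01,0,0],
  [0.1,-0.01,0,0],
])

```text
t: 8.45
eef_pos: [629.3, 4.7, 239.4]
tcp_rot: [-3.141, 0.0, 1.472]
ft_force: [-3.7, -0.4, -0.9]
opening: 0.449
grip_force: 1.9
```

Emit:
carry_out([
  [0,0,0,0],
  [0,0,0,0],
  [0,0,0,0],
  [0,0,0,0],
  [0,0,0,0],
])

```text
t: 8.95
eef_pos: [629.3, 4.7, 239.8]
tcp_rot: [3.141, 0.0, 1.472]
ft_force: [0.2, 0.3, 0.1]
opening: 0.448
grip_force: 0.0
```

Run:
```python
from h import *
s=env.state(); print(s["eef_pos"],s["tcp_rot"],s["opening"],s["ft_force"])
b=env.read_camera("side")[140:330,190:390,::-1]
cv2.imwrite("pics/s4.png",cv2.resize(b,(600,570),interpolation=3))
```

```text
[629.25304564   4.68625551 239.7768861 ] [3.14103922e+00 6.03270742e-06 1.47162697e+00] 0.44821980879509965 [0.20223043 0.26873847 0.08685858]
```

View pics/s4.png

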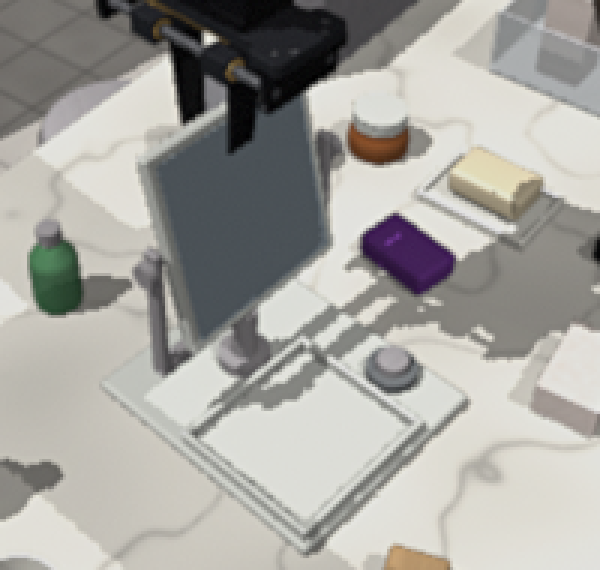

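Emit:
carry_out([
  [-0.08,0.008,0.1,0],
  [0,0,0.5,0],
  [0,0,0.5,0],
  [0,0,0.5,0],
  [0,0,0.4,0],
])

```text
t: 9.5
eef_pos: [625.0, 5.1, 341.7]
tcp_rot: [3.14, -0.0, 1.472]
ft_force: [0.2, -0.9, -0.2]
opening: 0.447
grip_force: 0.0
```

Emit:
carry_out([
  [-0.13,-0.44,0,-0.98],
  [-0.13,-0.44,0,-0.98],
  [-0.13,-0.44,0,-0.98],
  [-0.13,-0.44,0,-0.98],
  [-0.13,-0.44,0,-0.98],
], fingers=-1)

```text
t: 10.0
eef_pos: [592.1, -105.7, 340.1]
tcp_rot: [3.141, -0.0, 0.954]
ft_force: [0.5, 0.1, -0.4]
opening: 0.813
grip_force: 0.0
```

Emit:
carry_out([
  [-0.13,-0.44,0,-0.98],
  [-0.13,-0.44,0,-0.98],
  [-0.13,-0.44,0,-0.98],
  [-0.13,-0.44,0,-0.98],
  [-0.13,-0.44,0,-0.98],
])

```text
t: 10.5
eef_pos: [559.6, -215.7, 340.1]
tcp_rot: [3.141, -0.0, 0.441]
ft_force: [-0.4, -0.0, 0.4]
opening: 0.999
grip_force: 0.0
```

Emit:
carry_out([
  [-0.13,-0.44,-0.4,-0.98],
  [-0.13,-0.44,-0.4,-0.98],
  [-0.13,-0.44,-0.4,-0.98],
  [-0.13,-0.44,-0.4,-0.98],
  [0,0,0,0],
])

```text
t: 11.0
eef_pos: [532.6, -304.4, 257.4]
tcp_rot: [-3.14, 0.003, 0.03]
ft_force: [-0.8, 0.2, 0.3]
opening: 0.999
grip_force: 0.0
```

Run:
```python
from h import *
s=env.state(); print(s["eef_pos"],s["tcp_rot"],s["opening"])
t=env.read_camera("top")[:,:,::-1]; b=env.read_camera("side")[:,:,::-1]; cv2.imwrite("pics/top5.png",t); cv2.imwrite("pics/side5.png",b)
cv2.imwrite("pics/st5.png",np.hstack([cv2.resize(cv2.convertScaleAbs(t[150:280,220:320],alpha=1.8),(400,520),interpolation=3),cv2.resize(b[160:325,220:347],(400,520),interpolation=3)]))
```

```text
[ 532.57489474 -304.38979315  257.38668901] [-3.13969568  0.00326344  0.03010215] 0.9986429883062582
```

View pics/st5.png

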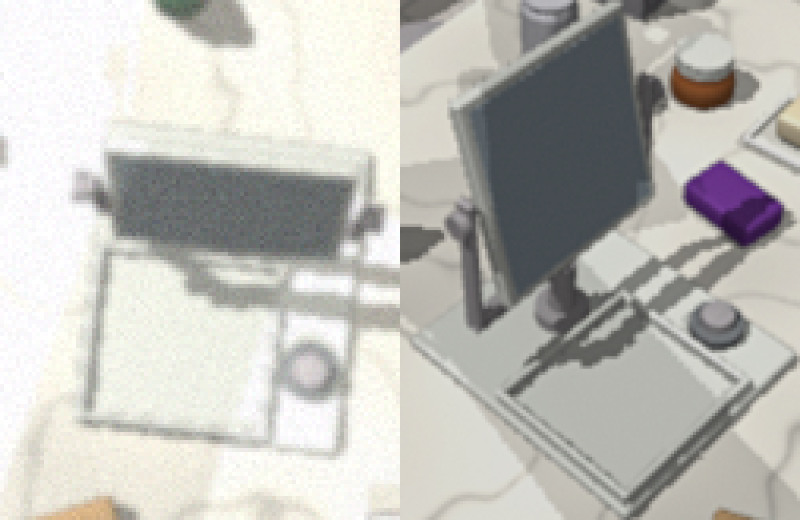

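Run:
```python
from h import *
S=lambda x,y:np.array([220+x/3.15,160+y/3.15]); T=lambda x,y:np.array([220+x/4,150+y/4])
st=[("side",S(395,355),(-160,-100,12)),("side",S(224,516),(-160,100,6)),("side",S(350,382),(-155,-46,24)),("side",S(225,500),(-155,96,24)),("side",S(227,292),(-23,-46,24)),("side",S(98,390),(-23,96,24)),
("top",T(80,425),(-160,100,8)),("top",T(340,455),(-160,-100,8)),("top",T(272,440),(-155,-46,18))]
mi=[("side",S(52,103),(6,80,85)),("side",S(108,303),(0,80,-85)),("side",S(252,192),(-6,-80,-85)),("side",S(219,7),(6,-80,85)),
("top",T(112,122),(6,80,85)),("top",T(372,155),(6,-80,85)),("top",T(103,240),(-6,80,-85)),("top",T(343,258),(-6,-80,-85))]
def f(v): return np.concatenate([(proj(c,W(v,[P]))[0]-u) for c,u,P in st]+[(proj(c,M(v,v[3],v[4],[P]))[0]-u) for c,u,P in mi])
r=least_squares(f,[600,8,-.1,.0,.2],loss="soft_l1",x_scale=[100,100,1,1,1]); v=r.x
print(v.round(3)); print(f(v).reshape(-1,2).round(1).tolist()); np.save("v.npy",v)
print("tray",W(v,[(-89,25,12)]),"btn",W(v,[(-100,-72,30)]),[ray("top",T(310,368),z).round(1) for z in(20,35)],[ray("side",S(318,308),z).round(1) for z in(20,25,30,35)])
```

```text
[ 5.99813e+02  6.16000e+00 -1.22000e-01  3.60000e-02  2.22000e-01]
[[1.8, -1.6], [0.7, 0.3], [1.2, -1.6], [0.2, -1.7], [-0.5, -2.4], [-0.7, -1.1], [-2.6, -1.0], [-1.2, 0.3], [-1.8, 0.1], [-0.4, -0.5], [-0.2, 0.5], [1.7, -0.2], [-1.4, -4.0], [-1.3, 3.7], [-2.3, 1.7], [2.8, -0.5], [-0.5, 0.5]]
tray [[514.51975927  41.81104913  12.        ]] btn [[491.79052835 -53.12778413  30.        ]] [array([494.2, -53.7,  20. ]), array([493.9, -53.1,  35. ])] [array([500.2, -64.3,  20. ]), array([498.2, -60.5,  25. ]), array([496.1, -56.6,  30. ]), array([494.1, -52.8,  35. ])]
```

Emit:
carry_out([
  [0.07,0.08,-0.8,0],
  [0,0,-0.9,0],
  [0,0,-0.9,0],
  [0,0,-0.9,0],
  [0,0,-0.5,0],
])

```text
t: 11.6
eef_pos: [537.7, -297.4, 57.9]
tcp_rot: [-3.141, 0.001, 0.038]
ft_force: [-0.0, -0.7, 0.5]
opening: 1.001
grip_force: 0.0
```

Emit:
carry_out([
  [0,0,-0.3,0],
  [0,0,-0.2,0],
  [0,0,-0.1,0],
  [0,0,-0.1,0],
  [0,0,0,0],
])

```text
t: 12.1
eef_pos: [538.0, -299.0, 25.1]
tcp_rot: [3.141, -0.001, 0.035]
ft_force: [-0.4, -0.3, 1.1]
opening: 1.001
grip_force: 0.0
```

Emit:
carry_out([
  [-0.02,-0.02,-0.07,0],
  [0,0,-0.07,0],
  [0,0,0,0],
  [0,0,0,0],
  [0,0,0,0],
])

```text
t: 12.6
eef_pos: [536.7, -300.0, 17.8]
tcp_rot: [3.141, -0.0, 0.035]
ft_force: [-0.4, 0.9, 0.6]
opening: 1.001
grip_force: 0.0
```

Emit:
carry_out([
  [0,0,0,0],
  [0,0,0,0],
  [0,0,0,0],
  [0,0,0,0],
  [0,0,0,0],
], fingers=1)

```text
t: 13.1
eef_pos: [536.7, -299.9, 17.7]
tcp_rot: [3.142, 0.0, 0.035]
ft_force: [-0.5, -0.7, 0.2]
opening: 0.633
grip_force: 0.0
```

Emit:
carry_out([
  [0,0,0,0],
  [0,0,0,0],
  [0,0,0,0],
  [0,0,0,0],
  [0,0,0,0],
])

```text
t: 13.6
eef_pos: [536.7, -299.9, 17.7]
tcp_rot: [3.142, 0.0, 0.035]
ft_force: [-0.5, -0.1, 0.0]
opening: 0.533
grip_force: 29.4
```

Emit:
carry_out([
  [0,0,0.1,0],
  [0,0,0.4,0],
  [0,0,0.5,0],
  [0,0,0.5,0],
  [0,0,0.3,0],
])

```text
t: 14.1
eef_pos: [537.0, -300.1, 109.8]
tcp_rot: [3.14, -0.002, 0.035]
ft_force: [0.1, -0.5, -1.2]
opening: 0.533
grip_force: 29.4
```

Emit:
carry_out([
  [-0.06,0.3,0,-0.14],
  [-0.06,0.6,0,-0.14],
  [-0.06,0.7,0,-0.14],
  [-0.06,0.7,0,-0.14],
  [-0.06,0.7,0,-0.14],
])

```text
t: 14.6
eef_pos: [521.4, -148.7, 108.0]
tcp_rot: [3.141, -0.0, -0.039]
ft_force: [0.0, 0.8, -1.0]
opening: 0.533
grip_force: 29.4
```

Emit:
carry_out([
  [-0.06,0.7,0,-0.14],
  [-0.06,0.7,0,-0.14],
  [-0.06,0.7,0,-0.14],
  [-0.06,0.7,0,-0.14],
  [-0.02,0.5,0,-0.14],
])

```text
t: 15.1
eef_pos: [508.1, 17.0, 108.0]
tcp_rot: [-3.142, 0.0, -0.112]
ft_force: [0.4, 0.1, -1.2]
opening: 0.531
grip_force: 29.4
```

Emit:
carry_out([
  [0,0.3,0,0],
  [0,0.2,0,0],
  [0,0,0,0],
  [0,0,0,0],
  [0,0,0,0],
])

```text
t: 15.6
eef_pos: [508.8, 39.2, 107.6]
tcp_rot: [3.141, 0.0, -0.113]
ft_force: [0.4, -0.0, -1.6]
opening: 0.529
grip_force: 29.4
```

Emit:
carry_out([
  [0,0,-0.4,0],
  [0,0,-0.5,0],
  [0,0,-0.45,0],
  [0,0,-0.3,0],
  [0,0,-0.1,0],
])

```text
t: 16.1
eef_pos: [508.2, 39.3, 18.8]
tcp_rot: [3.141, 0.002, -0.113]
ft_force: [0.3, 0.5, -2.2]
opening: 0.532
grip_force: 29.4
```

Emit:
carry_out([
  [0,0,0,0],
  [0,0,0,0],
  [0,0,-0.02,0],
  [0,0,-0.02,0],
  [0,0,0,0],
])

```text
t: 16.6
eef_pos: [508.8, 40.1, 18.4]
tcp_rot: [3.142, -0.001, -0.112]
ft_force: [-0.3, 0.2, -1.6]
opening: 0.533
grip_force: 29.4
```

Emit:
carry_out([
  [0,0,-0.02,0],
  [0,0,-0.02,0],
  [0,0,-0.01,0],
  [0,0,0,0],
  [0,0,0,0],
])

```text
t: 17.1
eef_pos: [508.7, 40.1, 15.6]
tcp_rot: [3.141, 0.0, -0.112]
ft_force: [-0.5, -0.1, -0.9]
opening: 0.53
grip_force: 29.4
```

Emit:
carry_out([
  [0,0,0,0],
  [0,0,0,0],
  [0,0,0,0],
  [0,0,0,0],
  [0,0,0,0],
])

```text
t: 17.6
eef_pos: [508.7, 40.1, 15.6]
tcp_rot: [3.141, 0.0, -0.112]
ft_force: [-0.4, -0.7, -1.0]
opening: 0.532
grip_force: 29.4
```

Emit:
carry_out([
  [0,0,0,0],
  [0,0,0,0],
  [0,0,0,0],
  [0,0,0,0],
  [0,0,0,0],
], fingers=-0.44)

```text
t: 18.1
eef_pos: [508.7, 40.1, 15.7]
tcp_rot: [3.141, 0.0, -0.112]
ft_force: [0.6, 0.6, -1.0]
opening: 0.719
grip_force: 0.0
```

Emit:
carry_out([
  [0,0,0.05,0],
  [0,0,0.2,0],
  [0,0,0.4,0],
  [0,0,0.5,0],
  [0,0,0.5,0],
])

```text
t: 18.6
eef_pos: [508.5, 40.1, 99.7]
tcp_rot: [3.141, 0.0, -0.112]
ft_force: [-0.3, -0.4, 0.4]
opening: 0.718
grip_force: 0.0
```

Emit:
carry_out([
  [-0.05,-0.4,0,0],
  [-0.05,-0.5,0,0],
  [-0.05,-0.5,0,0],
  [-0.05,-0.45,0,0],
  [0,0,0,0],
], fingers=1)

```text
t: 19.1
eef_pos: [498.6, -54.3, 98.9]
tcp_rot: [3.141, -0.001, -0.114]
ft_force: [-0.4, -0.3, -0.1]
opening: 0.356
grip_force: 0.0
```

Run:
```python
from h import *
t=env.read_camera("side"); b=t[160:325,220:380,::-1]
cv2.imwrite("pics/s6.png",cv2.resize(b,(640,660*600//660),interpolation=3))
```

```text
(no output)
```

View pics/s6.png

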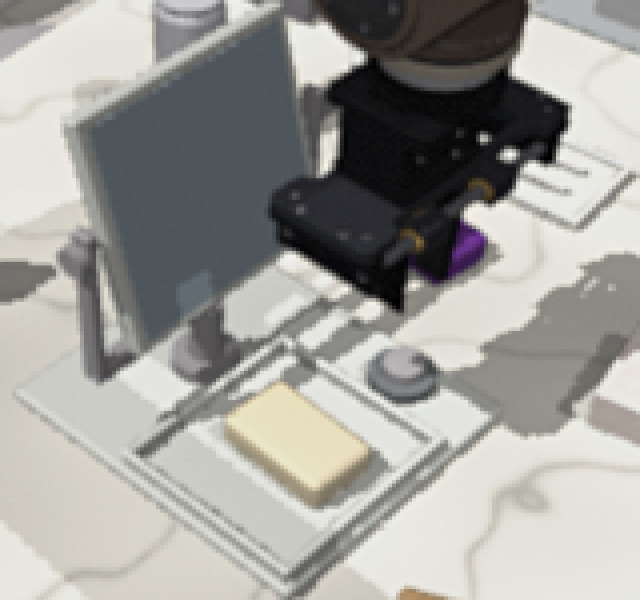

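The soap lies flat in the tray, at about (298,440) in the crop, and the mirror is unchanged. Next is the button, using shut fingers.

Emit:
carry_out([
  [-0.09,0.02,0,0],
  [0,0,-0.3,0],
  [0,0,-0.3,0],
  [0,0,-0.3,0],
  [0,0,-0.1,0],
])

```text
t: 19.65
eef_pos: [493.5, -50.3, 47.3]
tcp_rot: [-3.141, 0.002, -0.111]
ft_force: [-0.1, -0.4, 0.1]
opening: 0.004
grip_force: 0.0
```

Emit:
carry_out([
  [0,0,-0.06,0],
  [0,0,-0.06,0],
  [0,0,-0.04,0],
  [0,0,0,0],
  [0,0,0,0],
])

```text
t: 20.15
eef_pos: [494.3, -51.5, 40.4]
tcp_rot: [3.141, -0.0, -0.112]
ft_force: [-0.4, 0.5, 0.5]
opening: 0.002
grip_force: 0.0
```

Emit:
carry_out([
  [0,-0.02,-0.04,0],
  [0,0,-0.04,0],
  [0,0,-0.04,0],
  [0,0,0,0],
  [0,0,0,0],
])

```text
t: 20.65
eef_pos: [494.2, -52.5, 34.2]
tcp_rot: [3.141, 0.0, -0.112]
ft_force: [0.2, -1.0, 1.7]
opening: 0.006
grip_force: 0.7
```

Emit:
carry_out([
  [0,0,-0.03,0],
  [0,0,-0.03,0],
  [0,0,0,0],
  [0,0,0,0],
  [0,0,0,0],
])

```text
t: 21.15
eef_pos: [494.2, -52.5, 31.2]
tcp_rot: [3.141, -0.0, -0.112]
ft_force: [-0.4, -1.3, 2.7]
opening: 0.004
grip_force: 1.5
```

Emit:
carry_out([
  [0,0,-0.03,0],
  [0,0,-0.02,0],
  [0,0,0,0],
  [0,0,0,0],
  [0,0,0,0],
])

```text
t: 21.65
eef_pos: [494.2, -52.5, 28.7]
tcp_rot: [3.141, -0.0, -0.112]
ft_force: [-2.1, -1.2, 5.0]
opening: 0.005
grip_force: 2.3
```

Emit:
carry_out([
  [0,0,-0.01,0],
  [0,0,-0.01,0],
  [0,0,0,0],
  [0,0,0,0],
  [0,0,0,0],
])

```text
t: 22.15
eef_pos: [494.3, -52.5, 28.2]
tcp_rot: [3.141, -0.001, -0.112]
ft_force: [-1.8, -2.2, 13.0]
opening: 0.006
grip_force: 6.4
```

The force rose to 13 N at the stop, so the button is fully down. I'll release it and retreat.

Emit:
carry_out([
  [0,0,0.1,0],
  [0,0,0.3,0],
  [0,0,0.4,0],
  [-0.2,0,0.5,0],
  [-0.2,-0.2,0.5,0],
])

```text
t: 22.65
eef_pos: [473.6, -61.7, 118.1]
tcp_rot: [-3.141, 0.001, -0.111]
ft_force: [0.2, 0.1, -0.9]
opening: 0.003
grip_force: 0.0
```

Emit:
carry_out([
  [0,-0.5,0.5,0],
  [0,-0.5,0.5,0],
  [0,-0.4,0.3,0],
  [0,0,0,0],
  [0,0,0,0],
])

```text
t: 23.15
eef_pos: [473.8, -132.1, 182.1]
tcp_rot: [-3.141, 0.001, -0.113]
ft_force: [-0.0, 0.2, -0.6]
opening: 0.009
grip_force: 0.0
```

Run:
```python
from h import *
t=env.read_camera("top"); b=env.read_camera("side")[160:325,220:347,::-1]
cv2.imwrite("pics/st7.png",np.hstack([cv2.resize(cv2.convertScaleAbs(t[150:280,220:320,::-1],alpha=1.8),(400,520),interpolation=3),cv2.resize(b,(400,520),interpolation=3)]))
```

```text
(no output)
```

View pics/st7.png

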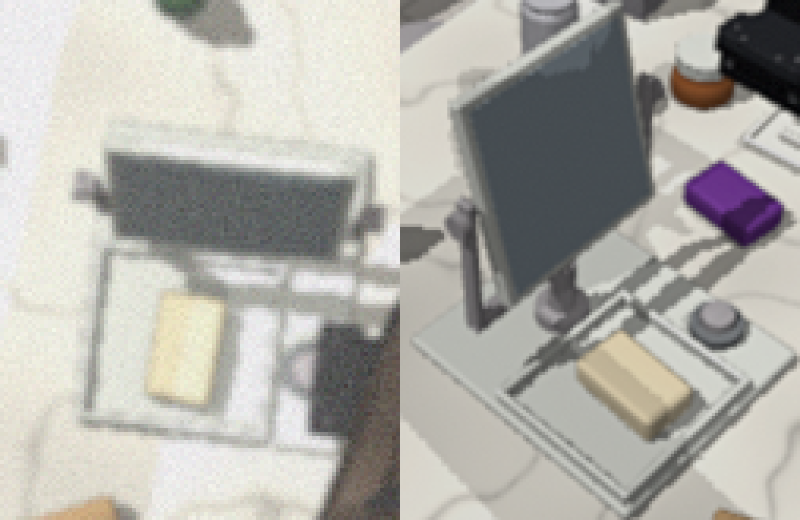

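The soap sits flat mid-tray, at (187,348) in the top half of the picture. The mirror is square and leaning back, the button at (718,315) is up, and the arm is clear of everything.

```bash
python3 -c "
from cell import env
print(env.job_done())"
```

```text
the job is handed in; nothing more can be done
None
```

I set the mirror square to its stand, leaning back about 13–14° by my estimate, laid the soap flat in the tray, pressed the light button fully down and let it spring back, and handed the job in at about 23 s; no verdict was returned.

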